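# Latch the sliding spice tray with its sprung hook

## Robot

A 7-joint arm with a two-finger parallel gripper is mounted at the origin on the work surface. World frame = base frame: x ahead of the robot, y to its left, z up, the work surface at z = 0. Lengths are in m, angles in rad, forces in N, time in s.
With the tool pointing down it reaches from about 0.4 to 0.9 m from the base axis. Payload 5.5 kg.
Tool frame: the origin (TCP) lies midway between the tips of the shut fingers; the grasp point (between the pads) lies 19 mm behind it (manip.grip_depth is the distance from the TCP to the grasp point, in m); z points along the fingers, y is the line along which they close (so a half turn about z gives the same grasp; the last joint's range is limited). The gripper opens to 92 mm and grips with 3 to 60 N. Pads are 19 mm wide; open, the fingers measure 130 mm over their backs; the gripper's body (75 mm by 190 mm) begins 47 mm behind the grasp point.
Start: joints at [1.484, 0.501, -0.427, 1.55, 0.221, 1.138, -0.21], TCP at [0.223, -0.611, 0.227] pointing down, gripper open.
Joint ranges: [-2.88, 2.88], [-0.31, 2.03], [-1.54, 1.56], [0.2, 2.42], [-1.41, 4.55], [0.19, 2.02], [-2.57, 2.57]. Speed limits (rad/s): [2.57, 2.57, 3.14, 3.14, 3.14, 3.14, 3.14].

## Interface

Orientations are given as a unit quaternion [x, y, z, w].
In Python, from bench import manip, effector, viewer gives the robot as it stands. Calls block until the motion is done:
- manip.move_pose(position, orientation): joint-space move of the TCP to a pose.
- manip.servo_line(position, ori=None, vel=0.15): straight line of the TCP; ori=None keeps the orientation; vel is the mean speed in m/s.
- manip.movej(angles): joint-space move.
- effector.open_jaws() and effector.close(f_grip=None): open the fingers fully, or close them until they stop; f_grip is the grip in N (None keeps the last).
- manip.sleep(seconds).
- manip.solve_ik(position, orientation): joint angles nearest the present ones, or None.
- viewer.get_image(name): name is "scene" or "top" or "wrist"; returns the picture (420x560x3 uint8, red, green, blue); there is no depth.
- viewer.get_calibration(name): a dict with "vfov" (degrees; the focal length in pixels is half the picture's height over the tangent of half this angle, whatever the lens; pixels are square), "cx", "cy" (the principal point, pixels), "eye" and "attitude" of the camera in the world. Camera axes: x right, y down, z forward; pixel columns grow to the right and rows downward; lengths in m; the calibration is good to about 2 mm. The wrist camera is an equidistant fisheye: a pixel r from the principal point sees the ray r / f radians off the axis. A picture is of the moment at which its call begins: read the wrist's pose just before it. get_calibration takes no time and is no camera call; for the wrist camera it gives the pose at the moment of the call.
A pose or a line that the arm cannot do raises manip.PlanningError and nothing moves.
- manip.hand_in(): hands the job in; it is judged then, once.
Readings, each from a call of its own:
- manip.current_clock(): time.
- manip.current_q(): joint angles.
- manip.current_joint_velocities(): joint speeds.
- manip.current_tau(): joint torques, N m.
- manip.current_tool_pos(): TCP position.
- manip.current_tcp_rot(): TCP orientation.
- manip.current_force(): force on the tool from outside, world axes, zero at the start.
- manip.current_wrist_torque(): the same for the moment, N m.
- manip.current_finger_gap(): finger opening in m.
- manip.current_gripper_force(): force on a finger pad.
Only numpy, scipy, OpenCV 4.12 (cv2) and the standard library are available. Lean on these libraries where they do the work, as an engineer would, in place of code of your own. Each camera call takes 0.05 s, during which the arm holds its last target. There are 200 camera calls.

## Task

Press the spring-loaded knob of the spice tray down until its hook is fully out, keep it down and slide the tray along its rods until you feel the hook's shank come up gently against the keeper post (never harder than about 20 N). Then ease the knob up, without letting it snap, so that the hook catches under the post, and let go, leaving the tray latched and the jars, dish, dipper and grinder where they are.

Things in the scene. Friction and masses are not known exactly. Their poses are not given: they have to be found in the camera images.
- rack: Chrome spice rack clamped on the glass shelf: two rods 8 mm thick, 300 mm long along the rack's own y axis, between two end clamps. Origin: centre of its underside, on the glass; z up. The tray slides along the rack's +y, towards the keeper post. The rack is fixed and may stand turned.
- carriage (a joint): Slide of the jar tray along the rack's +y, m, 0 to 0.14; it stays where it is left (friction about 2 N). In the rack's frame the knob's axis is at x = 0, y = -0.020 + this value. Nothing on it stands higher than 92 mm above the glass but housing and knob: a steel upright (its face 30 mm behind the knob's axis, towards -y) and two captive hexagonal jars (54 mm behind).
- plunger (a joint): How far the sprung knob is pressed down, m: 0 at rest, 0.014 on its stop (hook fully out). The spring pushes up with about 2 N at 0 and 10 N on the stop. With the hook holding the post it reads about 0.005 and the post bears about 5 N; with the lip stuck under the post it would read about 0.010.
- knob (a point): Centre of the plain steel plunger knob, an upright cylinder 24 mm in diameter, 22 mm high, at the tray's leading (+y) end; 129 mm above the glass at rest. Below it a 6 mm stem, then a housing tube 16 mm in diameter whose top lies 29 mm under the resting knob's centre. Grip it from above, either way round.
- hook: Dark steel hook below the housing, moving with the knob. Origin: on the knob's axis, level with the glass at rest; axes as the rack's. Shank 6 mm thick, 8 mm wide (x). At its foot a toe points to +y, 5 mm thick, its top 46 mm above the glass at rest, with an upturned lip 5 mm high, 13 to 16 mm ahead of the axis; gap shank to lip 10 mm. Pressed over 10 mm the lip passes under the post.
- keeper: Aluminium bar on the rack with a dark block holding the post: a level steel pin 8 mm thick along x across the hook's path, its centre 45 mm above the glass. Origin and axes as the rack's. The pin's y is anywhere from 0.075 to 0.105 here and is not measured: see or feel it. The shank touches it when the knob's axis is 7 mm short of the pin's axis.
- jar_a: Bystander: loose hexagonal glass jar with gold lid, 52 mm across, 72 mm tall; origin under its centre.
- jar_b: Bystander: loose hexagonal jar like jar_a.
- jar_c: Bystander: loose hexagonal jar like jar_a.
- dish: Bystander: small turquoise ceramic dish, 84 mm across, 28 mm tall; origin under its centre.
- dipper: Bystander: wooden honey dipper lying down, about 145 mm long along its x axis, 28 mm thick; origin on the glass near its middle.
- grinder: Bystander: small pepper grinder, dark wood with a brass top, 50 mm across, 82 mm tall; origin under its centre.

How it is judged:
On the way, in this order (a step that is already met when the one before it is completed fails the run):
1. the knob is pressed down fully (over 10.5 mm) (value of joint plunger above 0.0105 m), for 0.2 s.
2. with the hook still out (over 9.5 mm) its shank bears on the post, the tray having been slid up to it (value of joint plunger above 0.0095 m and value of joint carriage above 0.083 m and contact force between hook and keeper above 1 N), for 0.1 s.
At the end, for the whole second after the job is handed in: The hook holds the post: knob 3 to 7.5 mm below its rest height, hook bearing on the post with more than 2 N, tray slid more than 83 mm, at rest (value of joint plunger between 0.003 and 0.0075 m and contact force between hook and keeper above 2 N and value of joint carriage above 0.083 m and linear speed of hook below 0.01 m/s); the robot touches nothing.
It fails at once if hook and post pressed together with more than 20 N (contact force between hook and keeper above 20 N).
It fails at once if the knob snaps up (faster than 0.4 m/s) (velocity of joint plunger below -0.4 m/s).
It fails at once if a bystander is moved more than 15 mm (distance of any of jar_a, jar_b, jar_c, dish, dipper, grinder from where it was at the start of the episode above 0.015 m).
It also fails if it takes over 51 s, if anything falls off the work surface, if the arm or the gripper's body presses on something with over 40 N, if the wrist force passes 120 N, or if a joint passes its speed limit or range.

## Working session

There is one attempt and no reset: what is moved stays moved. The work goes in short steps, each a Python script; the robot and the scene stay as the last script left them, time stands still between calls to the robot, and variables do not carry over. Pictures are saved under pics/ and viewed, at most 10 in all, crops included, and the job is handed in when it is done.

```bash
mkdir -p pics; ls; python3 - <<'E'
from bench import manip, effector, viewer
import cv2,numpy as np
for n in ["scene","top"]:
    im=viewer.get_image(n); cv2.imwrite(f"pics/{n}0.png",cv2.cvtColor(im,cv2.COLOR_RGB2BGR)); print(n,viewer.get_calibration(n))
print(manip.current_clock(),manip.current_tcp_rot(),manip.current_force(),manip.grip_depth)
E
```

```text
pics
scene {'vfov': 42.66765343234768, 'cx': 284.58094132213404, 'cy': 205.91341663023545, 'eye': array([1.11510296, 0.22301725, 0.94198736]), 'attitude': array([ 0.5030347 ,  0.80959311, -0.25212643, -0.16717462])}
top {'vfov': 57.48351703472203, 'cx': 281.04823203261185, 'cy': 214.08949729929643, 'eye': array([ 0.39151716, -0.00608711,  0.87024646]), 'attitude': array([-0.6611454 ,  0.73878765, -0.09901413,  0.08529818])}
0.1 [ 9.84745116e-01  1.74000716e-01 -1.39365621e-04 -8.88202941e-04] [-0.44298927 -0.07819801 -0.02889907] 0.0188
```

View pics/scene0.png

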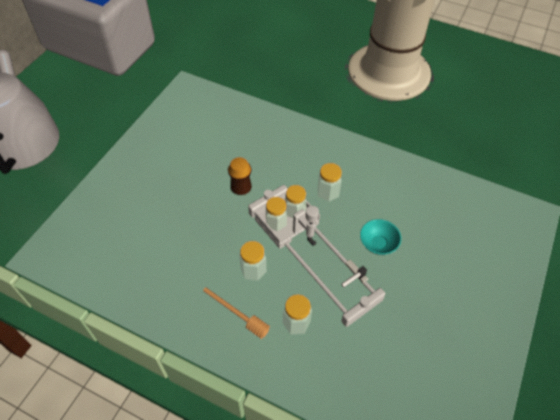

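View pics/top0.png

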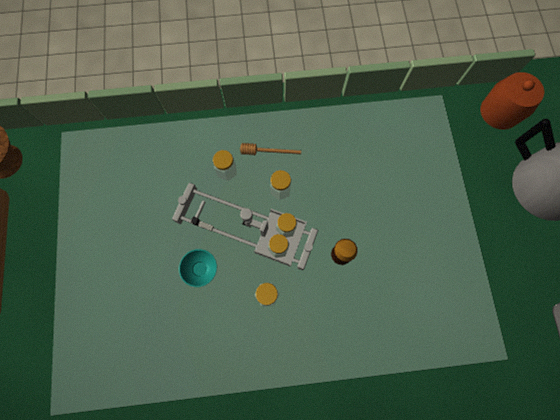

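The knob is near (246,215) in the top view and (312,213) in the scene view. The post is near (197,215) in top and (355,278) in scene. I'll enlarge both.

```bash
python3 - <<'E'
import cv2,numpy as np
a=cv2.imread("pics/top0.png")[175:275,165:325]; b=cv2.imread("pics/scene0.png")[180:325,240:395]
cv2.imwrite("pics/topc.png",cv2.resize(a,None,fx=5,fy=5,interpolation=cv2.INTER_CUBIC))
cv2.imwrite("pics/scenec.png",cv2.resize(b,None,fx=4,fy=4,interpolation=cv2.INTER_CUBIC))
E
```

```text
(no output)
```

View pics/topc.png

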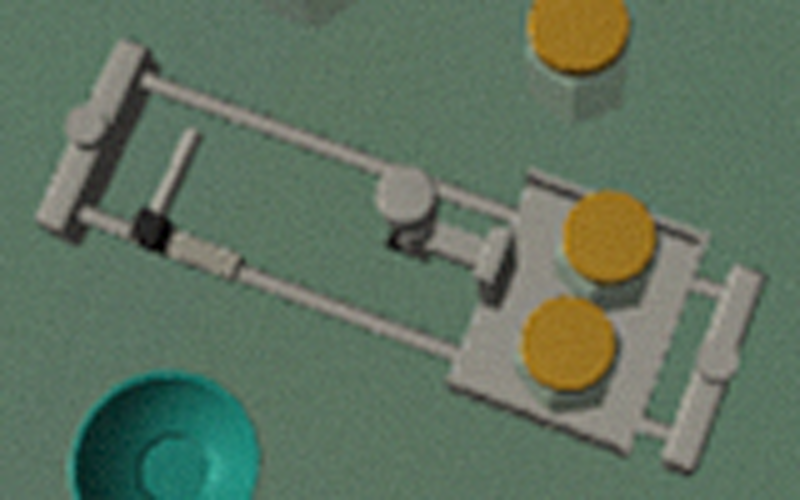

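View pics/scenec.png

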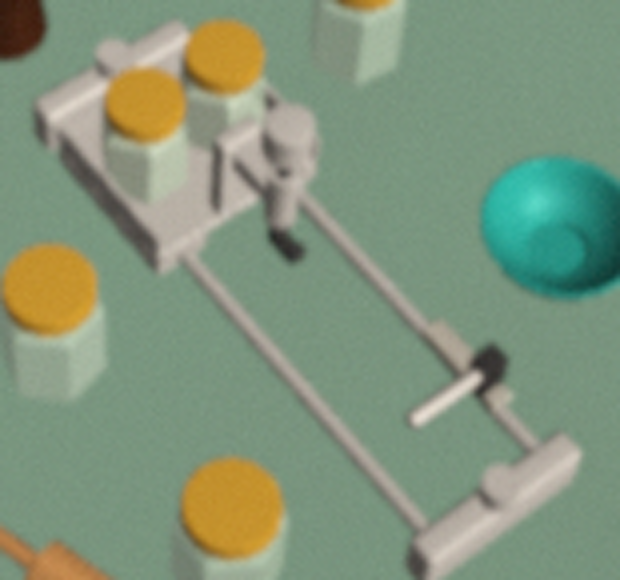

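```bash
cat > h.py <<'E'
import numpy as np, cv2
from scipy.spatial.transform import Rotation as R
from bench import manip, effector, viewer
def ray(n,u,v):
    c=viewer.get_calibration(n); f=210/np.tan(np.radians(c["vfov"])/2)
    d=np.array([(u-c["cx"])/f,(v-c["cy"])/f,1.])
    return np.array(c["eye"]), R.from_quat(c["attitude"]).apply(d/np.linalg.norm(d))
def tri(a,b):
    (p,d),(q,e)=a,b
    s=np.linalg.lstsq(np.c_[d,-e],q-p,rcond=None)[0]
    x,y=p+s[0]*d,q+s[1]*e
    return (x+y)/2,np.linalg.norm(x-y)
def plane(a,z): return a[0]+a[1]*(z-a[0][2])/a[1][2]
T=lambda u,v: ray("top",(u+.5)/5-.5+165,(v+.5)/5-.5+175)
S=lambda u,v: ray("scene",(u+.5)/4-.5+240,(v+.5)/4-.5+180)
E
python3 - <<'E'
from h import *
np.set_printoptions(precision=4,suppress=True)
for n,t,s in [("knobtop",(405,193),(291,128)),("pintip",(192,133),(415,418)),("pinblk",(160,208),(478,378)),("rod1lead",(150,80),(420,525)),("rod2lead",(85,212),(533,447)),("hookend",(400,240),(290,245))]:
    print(n,*tri(T(*t),S(*s)))
r=[plane(T(*p),.045) for p in [(150,80),(85,212),(723,288),(666,432)]]
for p in r: print(p)
print(manip.current_tool_pos())
E
```

```text
knobtop [0.5933 0.0385 0.146 ] 0.0018647678343321613
pintip [0.6563 0.1352 0.0564] 0.0015170659958439092
pinblk [0.6236 0.1525 0.0548] 0.0035652347812003293
rod1lead [0.6923 0.1563 0.0315] 0.00031251652366962734
rod2lead [0.6325 0.1888 0.0318] 0.00023483239479696582
hookend [0.5975 0.0468 0.0572] 0.00035309765923967324
[0.6874 0.1539 0.045 ]
[0.6287 0.1859 0.045 ]
[ 0.5632 -0.0918  0.045 ]
[ 0.5028 -0.059   0.045 ]
[ 0.2225 -0.6101  0.2258]
```

The knob top triangulates to (0.593, 0.038, 0.146), the glass is at about 6 mm, and the rack's +y points at about 62.9° in the world. The pin should meet the shank at carriage ≈ 0.108. Next I'll move above the knob and check from near.

```bash
cat >> h.py <<'E'
A=np.radians(62.85); U=np.array([np.cos(A),np.sin(A),0]); 
Q=(R.from_euler('z',A-np.pi/2)*R.from_rotvec([np.pi,0,0])).as_quat()
K=np.array([.5933,.0385,0])
def wproj(P,c):
    f=210/np.tan(np.radians(c["vfov"])/2); d=R.from_quat(c["attitude"]).inv().apply(np.array(P)-c["eye"])
    th=np.arctan2(np.hypot(*d[:2]),d[2]); k=f*th/np.hypot(*d[:2]); return c["cx"]+k*d[0],c["cy"]+k*d[1]
def wray(u,v,c):
    f=210/np.tan(np.radians(c["vfov"])/2); x,y=u-c["cx"],v-c["cy"]; r=np.hypot(x,y); t=r/f
    return np.array(c["eye"]),R.from_quat(c["attitude"]).apply([np.sin(t)*x/r,np.sin(t)*y/r,np.cos(t)])
E
python3 - <<'E'
from h import *
np.set_printoptions(precision=4,suppress=True)
manip.move_pose(K+[0,0,.21],Q)
c=viewer.get_calibration("wrist"); im=viewer.get_image("wrist")
np.savez("w1.npz",**c)
cv2.imwrite("pics/w1.png",cv2.cvtColor(cv2.resize(im[:,:],(800,600),interpolation=cv2.INTER_CUBIC),cv2.COLOR_RGB2BGR))
s=800/560
print("knob pred",np.array(wproj(K+[0,0,.146],c))*s,"pin",np.array(wproj([.6563,.1352,.0515],c))*s)
print(manip.current_tool_pos(),manip.current_force(),manip.current_clock(),manip.current_q(),manip.current_finger_gap())
E
```

```text
knob pred [386.0359 319.06  ] pin [227.7799 263.8161]
[0.5935 0.0373 0.2099] [ 0.7652 -0.5078 -0.4061] 2.7917 [ 0.5106  0.5159 -0.834   1.7026  0.4201  1.1122 -2.4954] 0.0918793466529432
```

View pics/w1.png

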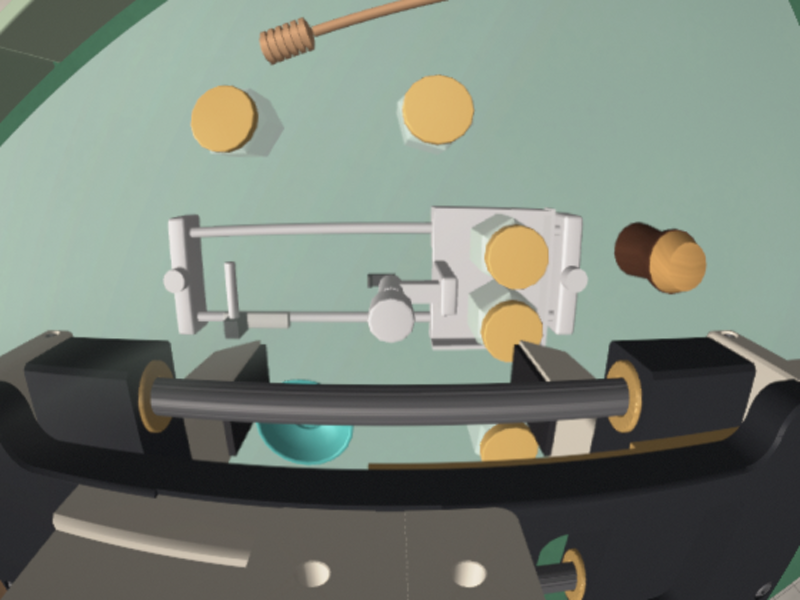

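In the wrist view the knob top is at (391,319), against a prediction of (386,319), so it sits about 2 mm further back. The rack direction agrees, and the pin is at (232,290). Joint 7 is close to its limit, so I'll check IK for the whole slide with either half turn.

```bash
cat >> h.py <<'E'
Q2=(R.from_quat(Q)*R.from_euler('z',np.pi)).as_quat()
E
python3 - <<'E'
from h import *
np.set_printoptions(precision=3,suppress=True)
for q in (Q,Q2):
    for t in (0,.06,.12): print(t,manip.solve_ik(K+U*t+[0,0,.105],q))
c=dict(np.load("w1.npz")); s=.7
print(plane(wray(391*s,319*s,c),.146), plane(wray(232*s,265*s,c),.0545), (plane(wray(232*s,290*s,c),.0545)-K)@U)
E
```

```text
0 [ 0.42   0.623 -0.714  1.784  0.5    0.923 -2.555]
0.06 [ 0.123  0.601 -0.427  1.705  0.303  0.901 -2.472]
0.12 [ 0.037  0.659 -0.427  1.605  0.318  0.948 -2.543]
0 [ 0.745  0.999 -1.335  1.775  1.03   1.264  0.223]
0.06 [ 0.609  1.002 -1.285  1.689  1.011  1.267  0.189]
0.12 [ 0.474  1.011 -1.233  1.59   0.989  1.275  0.169]
[0.592 0.036 0.146] [0.654 0.132 0.054] 0.1119679662489955
```

```bash
sed -i 's/^K=.*/K=np.array([.5924,.0368,0])/' h.py; python3 - <<'E'
from h import *
np.set_printoptions(precision=4,suppress=True)
manip.move_pose(K+[0,0,.20],Q2)
manip.servo_line(K+[0,0,.119],vel=.08)
f0=manip.current_force(); np.save("f0.npy",f0)
print(manip.current_tool_pos(),f0,manip.current_clock())
effector.close(f_grip=35)
print(manip.current_tool_pos(),manip.current_force()-f0,manip.current_finger_gap(),manip.current_gripper_force(),manip.current_clock())
c=viewer.get_calibration("wrist"); im=viewer.get_image("wrist")
cv2.imwrite("pics/w2.png",cv2.cvtColor(im,cv2.COLOR_RGB2BGR))
E
```

```text
[0.5928 0.037  0.1196] [-0.3641 -1.1248  0.4663] 6.3083
[0.5924 0.0369 0.119 ] [ 1.3875  1.1924 -0.6293] 0.023489103028517155 35.00000596046448 7.3833
```

View pics/w2.png

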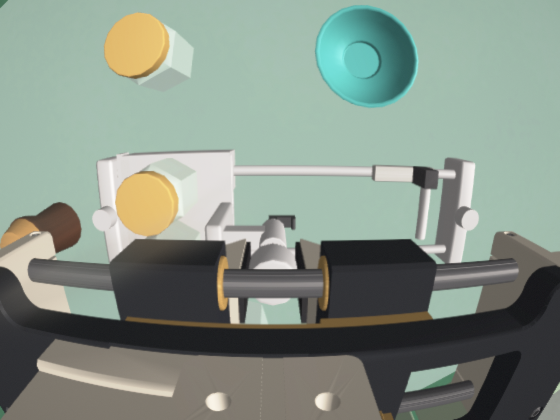

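The knob at (272,270) is held squarely between the pads, and the gap of 23.5 mm matches it. Next I press down by feel.

```bash
python3 - <<'E'
from h import *
np.set_printoptions(precision=4,suppress=True)
f0=np.load("f0.npy")
p=K+[0,0,.119]
for dz in [.004,.008,.010,.012,.013,.014,.015,.016,.017,.018]:
    manip.servo_line(p-[0,0,dz],vel=.02)
    f=np.mean([manip.current_force() for _ in range(3)],0)-f0
    print(dz,manip.current_tool_pos(),f,manip.current_finger_gap(),round(manip.current_clock(),2))
    if f[2]>16: break
E
```

```text
0.004 [0.5925 0.0369 0.1152] [-0.5891  1.2173  3.4273] 0.02281874375326027 7.78
0.008 [0.5925 0.037  0.1113] [-0.8854  1.3118  5.6605] 0.023199556116000056 8.13
0.01 [0.5925 0.0369 0.1095] [-0.6129  1.0324  7.0387] 0.02338239343113394 8.38
0.012 [0.5926 0.0371 0.1076] [-1.567  0.874  8.101] 0.023246738483712268 8.63
0.013 [0.5926 0.037  0.1068] [-1.6699  1.1236  8.6217] 0.02311287833261804 8.88
0.014 [0.5926 0.0371 0.1059] [-1.8131  0.9252  8.7245] 0.022980778607300176 9.13
0.015 [0.5927 0.0371 0.105 ] [-0.8688  0.9     9.5066] 0.022947168471446778 9.38
0.016 [0.593  0.0377 0.1048] [-2.7981  0.9253 13.0463] 0.02327421069369873 9.63
0.017 [0.5934 0.0383 0.1047] [-3.3178  0.1444 17.6786] 0.023248283711699416 9.88
```

```bash
cat > slide.py <<'E'
from h import *
np.set_printoptions(precision=4,suppress=True)
f0=np.load("f0.npy"); V=np.array([U[1],-U[0],0])   # rack +x
def force(n=3):
    f=np.mean([manip.current_force() for _ in range(n)],0)-f0
    return f@U,f@V,f[2]
E
python3 - <<'E'
from slide import *
lat=0; base=[]; B=K+[0,0,.119-.0158]
print(force())
for s in list(np.arange(.01,.0901,.01))+[.094,.097,.099]+list(np.arange(.1,.118,.0006)):
    manip.servo_line(B+U*s+V*lat,vel=.03 if s<.1 else .01)
    fu,fv,fz=force(); d=manip.current_tool_pos()-K
    print(round(s,4),"along %.4f lat %.4f z %.4f"%(d@U,d@V,d[2]),"F %.1f %.1f %.1f"%(fu,fv,fz),round(manip.current_clock(),2))
    if s<.095: base.append(fu)
    if abs(fv)>3: lat+=.0002*fv
    if fu<np.mean(base[-4:])-4: break
np.save("st.npy",[s,lat,np.mean(base[-4:])]); print(lat,np.mean(base[-4:]))
E
```

```text
(np.float64(-1.385466557878094), np.float64(-3.018142890288431), np.float64(17.678596219440607))
0.01 along 0.0114 lat 0.0001 z 0.1049 F -0.0 -1.8 11.6 10.37
0.02 along 0.0215 lat 0.0001 z 0.1049 F 1.3 -1.6 10.4 10.85
0.03 along 0.0315 lat 0.0001 z 0.1049 F 1.3 -2.3 10.6 11.33
0.04 along 0.0415 lat 0.0001 z 0.1049 F 1.3 -2.0 10.6 11.82
0.05 along 0.0514 lat 0.0001 z 0.1049 F 1.1 -2.1 10.1 12.3
0.06 along 0.0614 lat 0.0001 z 0.1049 F 0.3 -2.0 9.9 12.78
0.07 along 0.0715 lat 0.0001 z 0.1049 F 0.6 -2.8 9.5 13.27
0.08 along 0.0814 lat 0.0001 z 0.1049 F 1.3 -1.6 9.2 13.75
0.09 along 0.0914 lat 0.0001 z 0.1049 F 2.2 -1.0 9.7 14.23
0.094 along 0.0954 lat 0.0001 z 0.1049 F 0.6 -1.3 9.7 14.52
0.097 along 0.0983 lat 0.0001 z 0.1049 F 1.3 -1.4 9.4 14.77
0.099 along 0.1001 lat 0.0001 z 0.1049 F 0.6 -1.8 10.6 15.02
0.1 along 0.1010 lat 0.0001 z 0.1049 F -1.0 -2.0 10.6 15.27
0.1006 along 0.1014 lat 0.0001 z 0.1049 F 0.4 -1.9 10.6 15.52
0.1012 along 0.1020 lat 0.0001 z 0.1049 F -0.8 -2.1 10.6 15.77
0.1018 along 0.1026 lat 0.0001 z 0.1049 F -0.5 -1.6 10.4 16.02
0.1024 along 0.1032 lat 0.0001 z 0.1049 F -0.6 -2.0 10.5 16.27
0.103 along 0.1038 lat 0.0001 z 0.1049 F -0.9 -2.3 10.8 16.52
0.1036 along 0.1044 lat 0.0001 z 0.1049 F -1.8 -1.8 10.4 16.77
0.1042 along 0.1050 lat 0.0001 z 0.1049 F -0.3 -1.3 10.9 17.02
0.1048 along 0.1056 lat 0.0001 z 0.1049 F -0.1 -2.3 11.9 17.27
0.1054 along 0.1062 lat 0.0001 z 0.1049 F -0.3 -1.4 9.9 17.52
0.106 along 0.1068 lat 0.0001 z 0.1049 F -0.9 -2.1 11.0 17.77
0.1066 along 0.1074 lat 0.0001 z 0.1049 F -0.8 -1.3 10.6 18.02
0.1072 along 0.1080 lat 0.0001 z 0.1049 F -1.4 -1.4 11.1 18.27
0.1078 along 0.1086 lat 0.0001 z 0.1049 F -1.4 -2.0 10.7 18.52
0.1084 along 0.1088 lat 0.0001 z 0.1049 F -1.9 -2.0 11.2 18.77
0.109 along 0.1089 lat 0.0001 z 0.1049 F -2.7 -2.6 12.2 19.02
0.1096 along 0.1090 lat 0.0001 z 0.1048 F -5.1 -2.9 13.0 19.27
0 1.1653560503547455
```

```bash
python3 - <<'E'
from slide import *
s,lat,b=np.load("st.npy"); z=.119-.0158
def rep(t):
    d=manip.current_tool_pos()-K; print(t,"along %.4f z %.4f"%(d@U,d[2]),"F %.1f %.1f %.1f"%force(),round(manip.current_clock(),2))
manip.servo_line(K+U*(s+.0005)+[0,0,z],vel=.01); manip.sleep(.3); rep("bear")
s-=.0006
manip.servo_line(K+U*s+[0,0,z],vel=.01); rep("back")
for up in [.002,.003,.004,.005,.006,.007,.008,.009,.0095,.010,.0105,.011,.0115,.012]:
    manip.servo_line(K+U*s+[0,0,z+up],vel=.01); rep(up)
    if force()[2]<0: break
np.save("up.npy",[s,z+up])
im=viewer.get_image("scene")[180:325,240:395]
cv2.imwrite("pics/s2.png",cv2.cvtColor(cv2.resize(im,None,fx=4,fy=4,interpolation=cv2.INTER_CUBIC),cv2.COLOR_RGB2BGR))
E
```

```text
bear along 0.1091 z 0.1048 F -5.5 -3.6 13.5 19.82
back along 0.1090 z 0.1049 F -3.2 -2.5 12.3 20.07
0.002 along 0.1089 z 0.1062 F -1.6 -1.4 8.8 20.43
0.003 along 0.1089 z 0.1071 F -1.5 -1.7 8.0 20.68
0.004 along 0.1089 z 0.1079 F -1.4 -1.7 6.6 20.93
0.005 along 0.1089 z 0.1088 F -1.9 -1.9 6.5 21.18
0.006 along 0.1089 z 0.1097 F -1.0 -1.3 5.3 21.43
0.007 along 0.1089 z 0.1107 F -0.3 -1.9 5.5 21.68
0.008 along 0.1089 z 0.1115 F -0.0 -2.2 5.8 21.93
0.009 along 0.1089 z 0.1124 F -0.5 -1.2 5.3 22.18
0.0095 along 0.1089 z 0.1128 F -0.0 -0.7 4.6 22.43
0.01 along 0.1089 z 0.1131 F -0.3 -0.7 4.4 22.68
0.0105 along 0.1089 z 0.1136 F -1.4 -1.7 3.0 22.93
0.011 along 0.1089 z 0.1141 F -0.5 -1.7 2.8 23.18
0.0115 along 0.1089 z 0.1143 F 0.0 -0.3 -1.4 23.43
```

View pics/s2.png

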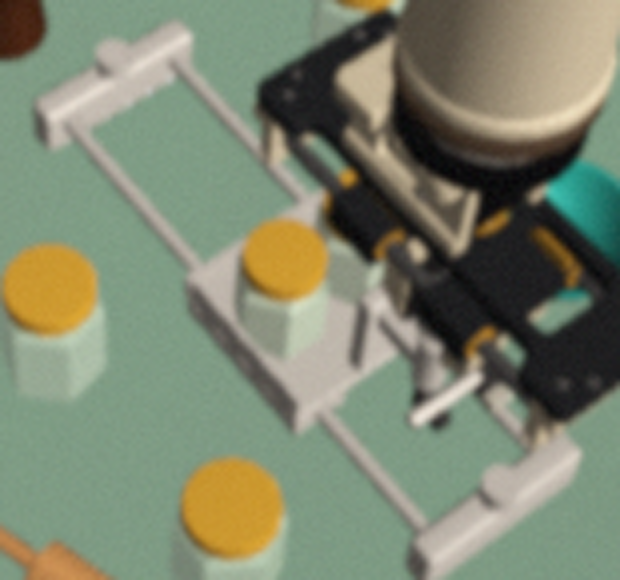

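Hook, pin and post are together at about (440,400). The upward force dropped sharply at about 4.5 mm of plunger, so the hook is bearing on the post. I'll let go and check.

```bash
python3 - <<'E'
from slide import *
s,z=np.load("up.npy")
effector.open_jaws(); print(force(),manip.current_finger_gap(),manip.current_tool_pos(),manip.current_clock())
manip.servo_line(K+U*s+[0,0,.2],vel=.08)
manip.move_pose([.35,-.25,.28],Q2); print(force(),manip.current_clock())
im=viewer.get_image("scene"); cv2.imwrite("pics/s3f.png",im[:,:,::-1])
cv2.imwrite("pics/s3.png",cv2.cvtColor(cv2.resize(im[180:325,240:395],None,fx=4,fy=4,interpolation=cv2.INTER_CUBIC),cv2.COLOR_RGB2BGR))
E
```

```text
(np.float64(1.6275408929513504), np.float64(0.07783348254723682), np.float64(-0.8175131669279827)) 0.09177704199517708 [0.6421 0.1338 0.1147] 24.65
(np.float64(1.0485062721114182), np.float64(-0.9555417722942874), np.float64(-1.2676910816632478)) 27.65
```

View pics/s3.png

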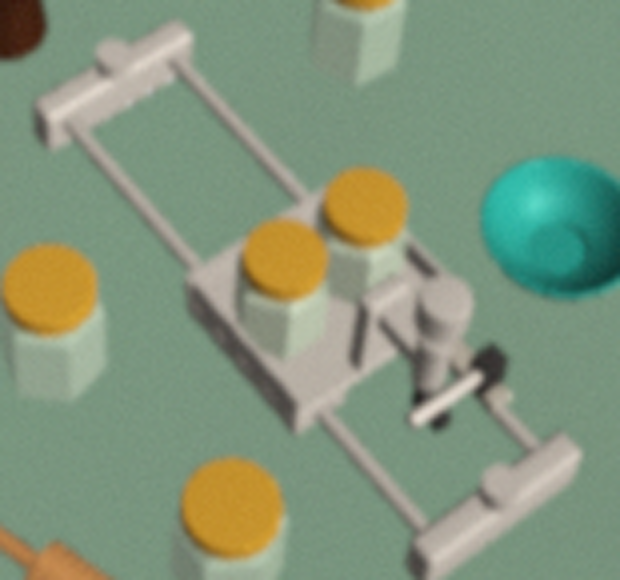

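The hook is under the pin at (435,405), the knob at (443,298) is still depressed, and the bystanders haven't moved. Handing in.

```bash
python3 -c "
from bench import manip
print(manip.hand_in())"
```

```text
the job is handed in; nothing more can be done
None
```

The tray appears latched, with the hook under the keeper post and the knob held about 4.5 mm down. The gripper let go and backed clear, nothing else in view had moved, and I handed the job in at about 28 s; no verdict was returned.

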